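# Load a specimen bar under the sprung roller arm of a sloped test stand

## Robot

A 7-joint arm with a two-finger parallel gripper is mounted at the origin on a cart in front of the work surface, level with it; the furniture and walls round the work are solid. World frame = base frame: x ahead of the robot, y to its left, z up, the work surface at z = 0. Lengths are in m, angles in rad, forces in N, time in s.
With the tool pointing down it reaches from about 0.4 to 0.85 m from the base axis. Payload 10.4 kg.
Tool frame: the origin (TCP) lies midway between the tips of the shut fingers; the grasp point (between the pads) lies 19 mm behind it (r.grasp_offset is the distance from the TCP to the grasp point, in m); x points along the fingers, y is the direction in which the jaws open and shut, and the axes are right-handed (so a half turn about x gives the same grasp; the last joint's range is limited). The gripper opens to 87 mm and grips with 3 to 60 N. Pads are 19 mm wide; open, the fingers measure 117 mm over their backs; the gripper's body (75 mm by 190 mm) begins 51 mm behind the grasp point.
Start: joints at [1.11, 0.332, -0.065, 1.46, 0.022, 1.35, -0.088], TCP at [0.265, -0.566, 0.223] pointing down, gripper open.
Joint ranges: [-2.6, 2.6], [-0.5, 2.12], [-1.47, 1.34], [0.16, 2.42], [-1.27, 4.41], [0.06, 2.06], [-2.6, 2.6]. Speed limits (rad/s): [2.22, 2.22, 2.79, 2.79, 3.14, 3.14, 3.14].

## Interface

Orientations are given as a unit quaternion [x, y, z, w].
In Python, from bench import r, vision, close_job gives the robot as it stands. The module is installed in compiled form; this text tells all that it offers.
- The arm moves only by the shell command python3 -m pendant 'ROWS' [OPENING] [FORCE]. ROWS is text: rows parted by semicolons, each of 6 numbers parted by spaces: the shift along the tool's x, y, z in units of 0.25 m (1.0 is 0.25 m), then the turn, a rotation vector about the tool's x, y, z in units of 1.5 rad (1.0 is 1.5 rad). A call has 1 to 8 rows; each row is the pose to reach, as a shift and turn from the pose commanded when the call began, along the tool's axes at that moment; what a row does not reach only later rows make up. A row lasts 1/10 s, in which the tool goes at most 50 mm and 8.59 degrees, less where a joint would pass 70% of its speed; a pose out of reach is approached as far as the arm can. A call with a number of a shift or a turn outside -1 to 1 is refused whole. A call with a gripper value outside its range is refused whole. OPENING is the gripper command: -1 is shut, 1 is fully open, values between are in proportion, set as the call begins (- or left out, the last holds). The fingers move at their own pace and stop on an object; FORCE is the grip in N (left out, the last holds). Time passes only in rows, so rows that repeat a pose let the fingers close. It gives the time, the measured TCP pose, the force and the opening at its end, in the units of the state.
- r.read_state(): the state, without advancing time (a new reading comes with each control period).
- vision.camera(name): name is "scene" or "top" or "wrist"; returns (picture, depth): 480x640x3 uint8, blue, green, red; 480x640 float32, m along the optical axis (not along the pixel's ray), 0 where there is no reading.
- vision.get_calibration(name): a dict with "camera_matrix" (3x3 intrinsics, pixels), "rvec" (rotation vector, rad) and "tvec" (3), from world to camera coordinates, as OpenCV has them. Camera axes: x right, y down, z forward; pixel columns grow to the right and rows downward; lengths in m; the calibration is good to about 2 mm. A picture is of the moment at which its call begins: read the wrist's pose just before it. get_calibration takes no time and is no camera call; for the wrist camera it gives the pose at the moment of the call.
- close_job(): hands the job in, once; it reports no verdict.
The state is a dict: "time": time; "joint_positions": joint angles; "joint_vel": joint speeds; "joint_torque": joint torques, N m; "ee_pos": TCP position; "eef_rot": TCP orientation; "ft_force": force on the tool from outside, world axes, zero at the start; "torque": the same for the moment, N m; "width": finger opening in m.
Only numpy, scipy, OpenCV 4.12 (cv2) and the standard library are available. Lean on these libraries where they do the work, as an engineer would, in place of code of your own. Each camera call takes 0.05 s, during which the arm holds its last target. There are 200 camera calls.

## Task

Pick up the grooved metal specimen bar and load it into the sloped test stand: lay it on the bed, round nose up the slope, and push it up between the side guides so that it drives the sprung roller arm back and slips beneath it, until the roller drops into the groove and bears down there. Do it gently, without ramming the end stop, and let go of the bar; leave the plain bar and the dropper bottle where they are.

Things in the scene. Friction and masses are not known exactly. Their poses are not given: they have to be found in the camera images.
- bar: grooved aluminium specimen bar, 130 long (x) x 28 wide x 16 high (mm), 0.1 to 0.2 kg, lying flat. Origin: centre of the underside. +x to the nose, half-round, radius 8 about y; the tail is square, with five fine cross lines on top. A cross groove 22 long, 6 deep, is cut in the top, its centre 25 from the nose tip; the land before it is full height.
- groove (a point): centre of the groove's floor on the bar: at x=+40, y=0, z=10 mm in the bar's frame; axes as the bar's
- bar_tail (a point): centre of the bar's square tail face: at x=-65, y=0, z=8 mm in the bar's frame
- stand: grey test stand, fixed, its place and yaw differ each time: foot 200 x 110 x 12 mm, from 70 mm before to 130 mm behind the origin, which lies on the table under the bed's pivot; +x is the way the slope climbs. Two posts at y=+-45 carry the pivot at z=115 mm; two curved rods at y=+-45 behind them guide the bed's black clamp knobs.
- bed: sloped aluminium bed of the stand, 78 mm wide, 10 thick. Origin on the pivot, on the top face at mid-width; +x up the slope, +z out of the face. The slope, clamped firmly, differs each time: 23 to 37 degrees. Side guides 10 mm high: inner faces at y=+-16 mm from x=-15 to 55 mm, flaring to about +-22 mm at x=-35. The roller sits in the groove when the groove's centre is at x=18 to 21 mm.
- bed_edge (a point): middle of the bed's lower edge, at bed x=-40 mm. Nothing stands before it: with the bar home, its last 44 mm overhang this edge and can be held by the sides there
- stop_face (a point): foot of the end stop's face, at bed x=46 mm (stop 13 high, 32 wide); the nose tip meets it when the bar is fully home, the groove's centre then being at bed x=21 mm
- hold_arm (a joint): sprung hold-down arm: a fork hinged at bed x=90, z=24 mm, reaching 70 mm down the slope to its roller; at most 35 mm above the bed. Rad, 0 at rest (roller's underside 7 mm above the bed), positive lifting: 0.13 on the bar's full top, 0.04 in the groove, limit 0.7. It presses with about 4.5 N; driving the nose beneath takes 10 to 20 N, less as the roller drops in the groove.
- roller_axle (a point): centre of the free-turning roller (radius 10, 16 mm wide) at the arm's lower end; at rest at bed x=20, z=17 mm
- plain_bar: a plain aluminium bar, 110 x 28 x 16 mm, square at both ends, without groove, to be left where it is; origin: centre of the underside, x along it
- dropper_bottle: a small brown dropper bottle, 33 mm across, 94 high, upright, to be left standing; origin: centre of its underside
Mind the look-alikes: they are no part of the job. What is shaped like the bar but pink, red or yellow is not meant.

How it is judged:
By the outcome, as a careful person would: the job done as asked, in the order asked, and still so for the second after the job is handed in, with the robot touching nothing.
It also fails if it takes over 51 s, if anything falls off the work surface, if the arm or the gripper's body presses on something with over 40 N, if the wrist force passes 120 N, or if a joint passes its speed limit or range.

## Working session

There is one attempt and no reset: what is moved stays moved. The work goes in short steps, Python scripts to look and compute and a shell command to move; the robot and the scene stay as the last step left them, time stands still between calls to the robot, and variables do not carry over. Pictures are saved under pics/ and viewed, about 8 in all and at most 12, crops included, and the job is handed in when it is done.

```bash
mkdir -p pics
cat > h.py <<'E'
import numpy as np, cv2
from bench import r, vision
from scipy.spatial.transform import Rotation as R
def cal(n):
    c=vision.get_calibration(n); Rm=cv2.Rodrigues(np.array(c["rvec"],float))[0]
    return np.array(c["camera_matrix"]),Rm,np.array(c["tvec"],float).ravel()
def pts(c,dep):  # per pixel world points
    K,Rm,t=c; v,u=np.mgrid[0:480,0:640]
    p=np.stack([(u-K[0,2])/K[0,0]*dep,(v-K[1,2])/K[1,1]*dep,dep],-1)
    return (p-t)@Rm
def ray(c,uv,z):
    K,Rm,t=c; d=np.linalg.inv(K)@np.array([uv[0],uv[1],1.])@Rm; o=-Rm.T@t
    return o+d*(z-o[2])/d[2]
def proj(c,P):
    K,Rm,t=c; q=np.asarray(P)@Rm.T+t; q=q@K.T; return q[...,:2]/q[...,2:]
E
python3 - <<'E'
from h import *
s=r.read_state(); print({k:np.round(v,3) for k,v in s.items()})
for n in ("top","scene"):
    c=cal(n); im,d=vision.camera(n); cv2.imwrite(f"pics/{n}0.png",im); np.savez(f"{n}0.npz",im=im,d=d,K=c[0],R=c[1],t=c[2])
    print(n,np.round(-c[1].T@c[2],3),c[0][0,0], (d>0).mean())
E
```

```text
{'time': np.float64(0.0), 'joint_positions': array([ 1.11 ,  0.333, -0.065,  1.461,  0.022,  1.35 , -0.088]), 'joint_vel': array([-0.001,  0.   ,  0.   , -0.002, -0.   ,  0.   , -0.002]), 'joint_torque': array([-1.0000e-03, -6.2324e+01,  2.5000e-02, -3.8989e+01, -6.1000e-02,
        4.0000e-02,  0.0000e+00]), 'ee_pos': array([ 0.265, -0.566,  0.222]), 'eef_rot': array([-0.69 , -0.154,  0.69 , -0.153]), 'ft_force': array([ 0.249,  0.617, -0.242]), 'torque': array([ 0.016, -0.038, -0.023]), 'width': np.float64(0.087)}
top [0.47  0.159 1.289] 507.16310961981725 0.9959114583333334
scene [-0.3    0.768  0.688] 494.08118394163716 0.941279296875
```

View pics/top0.png

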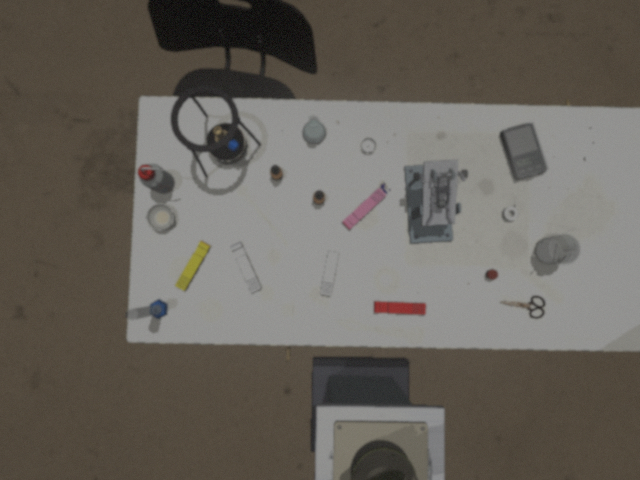

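View pics/scene0.png

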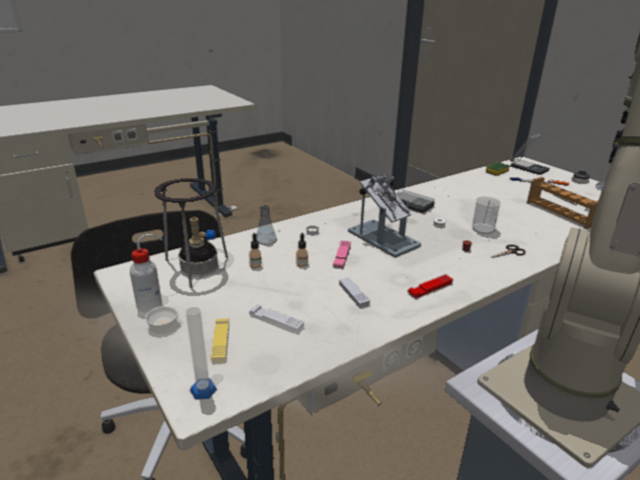

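Run:
```python
from h import *
t=np.load("top0.npz");s=np.load("scene0.npz")
a=cv2.resize(t["im"][225:305,220:350],(400,246),interpolation=cv2.INTER_CUBIC)
b=cv2.resize(t["im"][150:255,390:480],(300,350),interpolation=cv2.INTER_CUBIC)
c=cv2.resize(s["im"][270:345,235:385],(400,200),interpolation=cv2.INTER_CUBIC)
e=cv2.resize(s["im"][165:260,335:435],(368,350),interpolation=cv2.INTER_CUBIC)
o=np.zeros((600,800,3),np.uint8);o[:246,:400]=a;o[:200,400:]=c;o[250:,:300]=b;o[250:,400:768]=e
cv2.imwrite("pics/c.png",o)
c=(t["K"],t["R"],t["t"]);P=pts(c,t["d"])
for n,(u,v) in dict(bl=(246,268),br=(330,273),stand=(432,200)).items(): print(n,P[v,u].round(3))
# bed point cloud
Q=P[150:255,395:475].reshape(-1,3); 
m=(Q[:,2]>.06); print(Q[m].min(0),Q[m].max(0))
for z in (.012,): 
  f=(abs(Q[:,2]-z)<.006); f&= (Q[:,2]>.007)
print(f.sum()); rc=cv2.minAreaRect(Q[f][:,:2].astype(np.float32)); print(rc)
```

```text
bl [0.486 0.342 0.015]
br [0.478 0.132 0.016]
stand [ 0.649 -0.097  0.137]
[ 0.46955606 -0.17212873  0.06067442] [0.74007595 0.15852514 1.28859464]
1430
((0.6523155570030212, -0.14512726664543152), (0.24396464228630066, 0.18480707705020905), 2.009537935256958)
```

View pics/c.png

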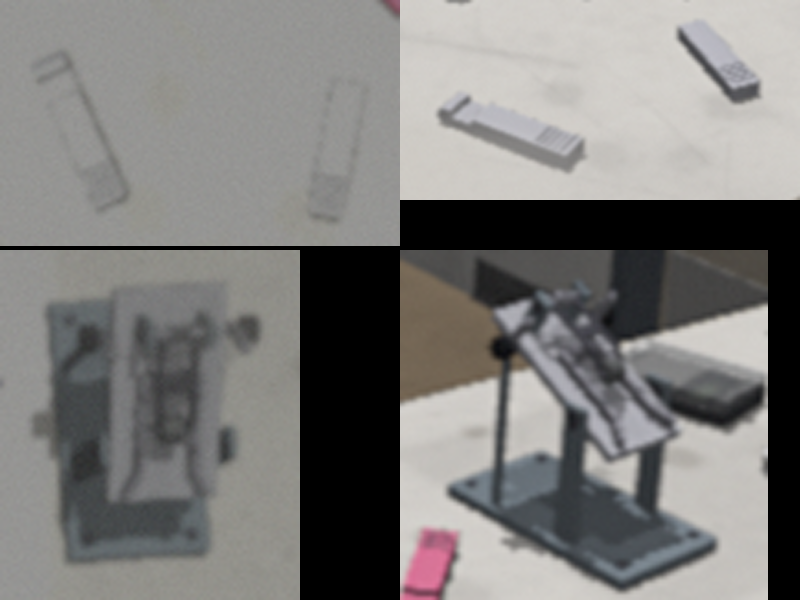

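Run:
```python
from h import *
t=np.load("top0.npz");c=(t["K"],t["R"],t["t"]);P=pts(c,t["d"])
Q=P[158:226,420:458].reshape(-1,3)
Q=Q[(Q[:,2]>.07)&(Q[:,2]<.25)]
rng=np.random.default_rng(0);best=0
for i in range(1500):
    a=Q[rng.choice(len(Q),3,False)];n=np.cross(a[1]-a[0],a[2]-a[0]);l=np.linalg.norm(n)
    if l<1e-5: continue
    n/=l;n*=np.sign(n[2]);m=abs((Q-a[0])@n)<.0025
    if m.sum()>best:best=m.sum();M=m
q=Q[M];ctr=q.mean(0);n=np.linalg.svd(q-ctr)[2][2];n*=np.sign(n[2])
print(len(Q),best,ctr.round(4),n.round(4),"slope",np.degrees(np.arccos(n[2])),"yaw",np.degrees(np.arctan2(-n[1],-n[0])))
K,Rm,tt=c;o=-Rm.T@tt
def hit(uv):
    d=np.linalg.inv(K)@np.array([*uv,1.])@Rm; return o+d*((ctr-o)@n)/(d@n)
for uv in [(422.5,223.5),(453.5,225),(424,161),(457,160.5)]: print(uv,hit(uv).round(4))
# foot
Fm=(P[...,2]>.006)&(P[...,2]<.02);Fm[:150]=0;Fm[250:]=0;Fm[:,:400]=0;Fm[:,456:]=0
k,l,st,ce=cv2.connectedComponentsWithStats(Fm.astype(np.uint8));i=1+st[1:,4].argmax();w=P[l==i];print(st[i],cv2.minAreaRect(w[:,:2].astype(np.float32)))
# bar
B=(P[...,2]>.008)&(P[...,2]<.025);B2=np.zeros_like(B);B2[235:300,225:270]=B[235:300,225:270]
k,l,st,ce=cv2.connectedComponentsWithStats(B2.astype(np.uint8));i=1+st[1:,4].argmax();w=P[l==i];print(st[i],cv2.minAreaRect(w[:,:2].astype(np.float32)),w.mean(0))
```

```text
2260 1117 [ 0.668  -0.1133  0.1336] [-0.469  -0.053   0.8816] slope 28.165708866637676 yaw 6.445340257359825
(422.5, 223.5) [ 0.5981 -0.0834  0.0982]
(453.5, 225) [ 0.5965 -0.1583  0.0929]
(424, 161) [ 0.7315 -0.0717  0.1699]
(457, 160.5) [ 0.7349 -0.1468  0.1672]
[ 404  164   49   79 1462] ((0.6626275777816772, -0.11443120241165161), (0.20035551488399506, 0.11059984564781189), 4.807153224945068)
[230 241  31  52 569] ((0.49042198061943054, 0.3454616069793701), (0.12980930507183075, 0.028994588181376457), 26.64023208618164) [0.48852416 0.34416517 0.01452802]
```

```bash
cat >> h.py <<'E'
def frame(yaw,slope=0.,flip=False):
    """tool axes: x = into the bar top, y = lateral, z = along bar; yaw of bar, slope nose up"""
    f=np.array([np.cos(yaw)*np.cos(slope),np.sin(yaw)*np.cos(slope),np.sin(slope)])
    l=np.array([-np.sin(yaw),np.cos(yaw),0]); u=np.cross(f,l); s=-1 if flip else 1
    return np.column_stack([-u,s*l,np.cross(-u,s*l)]),f,l,u
def plan(pos,M):
    s=r.read_state();R0=R.from_quat(s["eef_rot"]);d=R0.inv().apply(np.array(pos)-s["ee_pos"])
    w=(R0.inv()*R.from_matrix(M)).as_rotvec()
    print("d mm",np.linalg.norm(d).round(4)*1000,"deg",np.degrees(np.linalg.norm(w)).round(1),"ROW",*np.r_[d/.25,w/1.5].round(4))
E
python3 - <<'E'
from h import *
print(R.from_quat(r.read_state()["eef_rot"]).as_matrix().round(3))
yaw=np.radians(25)
for fl in (0,1):
    M,f,l,u=frame(yaw,flip=fl); plan([.449-.06,.325-.03,.22],M);
E
```

```text
[[-0.001  0.424 -0.906]
 [ 0.001 -0.906 -0.424]
 [-1.    -0.001  0.   ]]
d mm 869.6 deg 179.9 ROW 0.011 -2.9076 -1.9095 -2.0934 -0.0014 0.0001
d mm 869.6 deg 0.1 ROW 0.011 -2.9076 -1.9095 0.001 0.0 0.0009
```

```bash
python3 -m pendant '0 -1 -1 0 0 0;0 -1 -1 0 0 0;0 -1 -1 0 0 0;0 -1 -1 0 0 0;0 -1 -1 0 0 0;0 -1 -1 0 0 0;0 -1 -1 0 0 0;0 -1 -1 0 0 0' 1 50
python3 -m pendant '0 -1 -.5 0 0 0;0 -1 -.5 0 0 0;0 -1 -.5 0 0 0;0 -1 -.5 0 0 0;0 -1 -.5 0 0 0;0 -1 -.5 0 0 0;0 -1 -.5 0 0 0'
python3 -m pendant '0 -1 -.5 0 0 0;0 -1 -.5 0 0 0;0 -1 -.5 0 0 0;0 -1 -.5 0 0 0;0 -1 -.5 0 0 0;0 -1 -.5 0 0 0;0 -1 -.5 0 0 0'
python3 - <<'E'
from h import *
print(r.read_state())
c=cal("wrist"); im,d=vision.camera("wrist"); cv2.imwrite("pics/w1.png",im); np.savez("w1.npz",im=im,d=d,K=c[0],R=c[1],t=c[2])
P=pts(c,d);B=(P[...,2]>.008)&(P[...,2]<.025)&(abs(P[...,0]-.489)<.09)&(abs(P[...,1]-.345)<.07)
k,l,st,ce=cv2.connectedComponentsWithStats(B.astype(np.uint8));i=1+st[1:,4].argmax();w=P[l==i];print(st[i],cv2.minAreaRect(w[:,:2].astype(np.float32)),w.mean(0))
E
```

```text
time: 0.9
ee_pos: [0.3876, -0.2278, 0.2228]
eef_rot: [0.69, 0.157, -0.689, 0.156]
ft_force: [-0.5, -0.2, 1.1]
width: 0.087
time: 1.6
ee_pos: [0.3925, 0.0493, 0.2227]
eef_rot: [0.69, 0.156, -0.69, 0.156]
ft_force: [-0.4, -0.5, 0.2]
width: 0.0868
time: 2.3
ee_pos: [0.399, 0.3283, 0.2219]
eef_rot: [-0.689, -0.156, 0.691, -0.154]
ft_force: [-0.3, -0.3, -0.3]
width: 0.0872
{'time': 2.3, 'joint_positions': array([ 0.18393606,  0.2352624 , -1.07866577,  1.70206399,  0.2093898 ,
        1.33170401, -2.06158941]), 'joint_vel': array([ 0.06354029, -0.06369519,  0.04662784,  0.04477313, -0.04948721,
        0.00363552,  0.09421579]), 'joint_torque': array([ -1.65210564, -33.74626637,  -8.43628496, -39.16764379,
         0.85309016,  -0.15569294,  -1.53322645]), 'ee_pos': array([0.39899813, 0.32831346, 0.22185694]), 'eef_rot': array([-0.68914677, -0.15619148,  0.69059747, -0.15413011]), 'ft_force': array([-0.29186353, -0.26316079, -0.33050981]), 'torque': array([-0.03056316,  0.05896043,  0.02130444]), 'width': 0.08721263746335917}
[ 330   53   29  135 3715] ((0.49068698287010193, 0.34372374415397644), (0.1291717290878296, 0.02772771567106247), 25.96643829345703) [0.49265429 0.34504374 0.01497737]
```

View pics/w1.png

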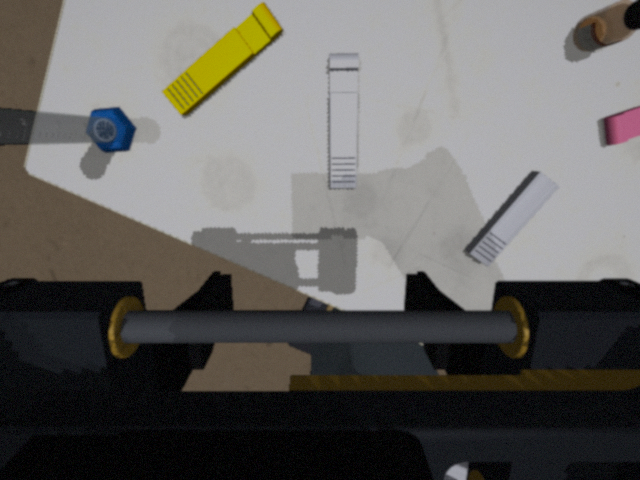

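Run:
```python
from h import *
M,f,l,u=frame(np.radians(26),flip=1); print(M.round(3)); p=np.array([.4907,.3437,0])-.046*f
plan(p+[0,0,.06],M);plan(p+[0,0,.004],M)
```

```text
[[-0.     0.438 -0.899]
 [ 0.    -0.899 -0.438]
 [-1.    -0.     0.   ]]
d mm 169.3 deg 0.8 ROW 0.6464 0.0956 -0.1771 -0.0087 0.0013 0.0012
d mm 223.39999999999998 deg 0.8 ROW 0.8704 0.096 -0.1775 -0.0087 0.0013 0.0012
```

```bash
python3 -m pendant '.65 .096 -.177 -.009 .001 .001;.65 .096 -.177 -.009 .001 .001;.65 .096 -.177 -.009 .001 .001;.65 .096 -.177 -.009 .001 .001;.8 .096 -.177 -.009 .001 .001;.87 .096 -.177 -.009 .001 .001;.87 .096 -.177 -.009 .001 .001;.87 .096 -.177 -.009 .001 .001' 1 50
python3 - <<'E'
from h import *
print(r.read_state()["joint_positions"].round(3))
M,f,l,u=frame(np.radians(26),flip=1); p=np.array([.4907,.3437,0])-.046*f
plan(p+[0,0,.004],M)
E
```

```text
time: 3.15
ee_pos: [0.4507, 0.3215, 0.0057]
eef_rot: [0.69, 0.157, -0.688, 0.159]
ft_force: [0.3, 0.0, 0.9]
width: 0.087
[ 0.018  0.575 -0.886  1.827  0.529  0.994 -2.209]
d mm 2.9 deg 0.2 ROW 0.0069 -0.0095 0.0012 -0.0021 -0.0011 -0.0014
```

```bash
python3 -m pendant '.007 -.009 .001 0 0 0;.007 -.009 .001 0 0 0' && python3 -m pendant '0 0 0 0 0 0;0 0 0 0 0 0;0 0 0 0 0 0;0 0 0 0 0 0;0 0 0 0 0 0;0 0 0 0 0 0;0 0 0 0 0 0;0 0 0 0 0 0' -1 50
python3 - <<'E'
from h import *
S=np.radians(28.2);Y=np.radians(4.9)
M,f,l,u=frame(np.radians(26),flip=1); p=np.array([.4907,.3437,0])
s=r.read_state();print("grip in bar frame",(s["ee_pos"]-p)@f,(s["ee_pos"]-p)@l,s["ee_pos"][2])
E
```

```text
time: 3.35
ee_pos: [0.4492, 0.3245, 0.0042]
eef_rot: [0.69, 0.158, -0.688, 0.159]
ft_force: [-0.4, -0.4, -0.3]
width: 0.0869
time: 4.15
ee_pos: [0.4489, 0.3241, 0.0032]
eef_rot: [0.69, 0.158, -0.689, 0.159]
ft_force: [0.6, 0.6, -0.4]
width: 0.0311
grip in bar frame -0.04617112211841786 0.0006746659074629163 0.0032221899091521775
```

```bash
python3 -m pendant '0 0 0 0 0 0;0 0 0 0 0 0;0 0 0 0 0 0;-.2 0 0 0 0 0;-.4 0 0 0 0 0;-.6 0 0 0 0 0;-.8 0 0 0 0 0;-.8 0 0 0 0 0'
python3 - <<'E'
from h import *
c=cal("wrist"); im,d=vision.camera("wrist"); cv2.imwrite("pics/w2.png",im); np.savez("w2.npz",im=im,d=d,K=c[0],R=c[1],t=c[2])
S=np.radians(28.2);Y=np.radians(4.9)
M,f,l,u=frame(Y,S,flip=1); o=np.array([.6327,-.1169,.115])
print(M.round(3))
# bar frame point of tcp: (-.046,0,.004); start: nose tip (bar x 65) at bed x=-30 => bar origin at -95, height 5mm
q=o+f*(-.095-.046)+u*(.004+.010)
print("start pose",q); plan(q,M); plan(o-.2*f+u*.05,M)
E
```

```text
time: 4.95
ee_pos: [0.4503, 0.3267, 0.2097]
eef_rot: [0.693, 0.159, -0.685, 0.158]
ft_force: [0.7, 0.6, -1.1]
width: 0.0278
[[ 0.471  0.085 -0.878]
 [ 0.04  -0.996 -0.075]
 [-0.881 -0.    -0.473]]
start pose [ 0.50229883 -0.12807932  0.06070859]
d mm 479.2 deg 34.7 ROW 0.5808 1.7234 0.6052 0.2388 0.3197 0.0597
d mm 481.0 deg 34.7 ROW 0.5635 1.6247 0.8628 0.2388 0.3197 0.0597
```

View pics/w2.png

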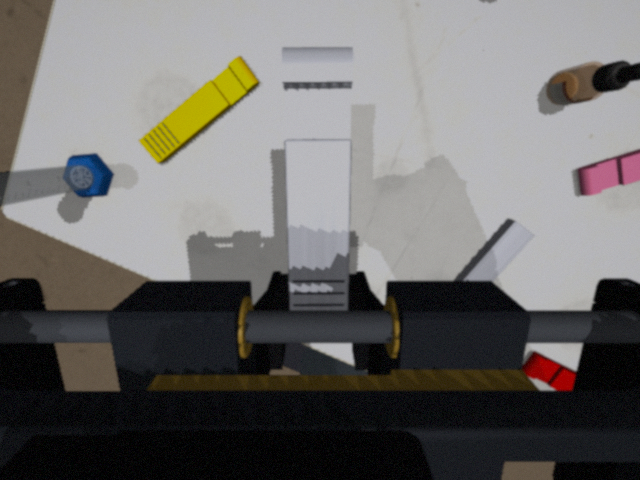

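Run:
```python
from h import *
w=np.load("w2.npz");c=(w["K"],w["R"],w["t"]);P=pts(c,w["d"]);s=r.read_state();T=R.from_quat(s["eef_rot"])
def tool(p): return T.inv().apply((p-s["ee_pos"]).reshape(-1,3)).reshape(p.shape)
for a,b,x0,x1 in [(145,260,292,345),(62,80,290,345),(50,60,290,345),(92,134,292,345)]:
    q=tool(P[a:b,x0:x1]).reshape(-1,3);A=np.c_[q[:,2],q[:,1],np.ones(len(q))];k=np.linalg.lstsq(A,q[:,0],rcond=None)[0]
    print(a,"x mean",q[:,0].mean()*1000,"slope",np.degrees(k[:2]),"zrange",np.percentile(q[:,2],[1,99])*1000,"y",np.percentile(q[:,1],[1,50,99])*1000)
for v in (46,48,84,88,138,141): print(v,tool(P[v,318]).round(4))
S=np.radians(28.2);Y=np.radians(4.9)
M,f,l,u=frame(Y,S,flip=1); o=np.array([.6327,-.1169,.115])
p=o-.2*f+u*.05+[0,0,.1]
plan(p,M); plan((p+s["ee_pos"])/2,M)
```

```text
145 x mean -16.62830280764956 slope [ 2.99209608 -0.08938602] zrange [-73.77258576 -24.0799527 ] y [-11.68493537  -0.42013292  10.86677894]
62 x mean -16.829056932793385 slope [-145.00288155   -0.5630298 ] zrange [-105.28159085  -98.93281187] y [-11.47250521  -0.90040926   9.71948203]
50 x mean -15.870096774984018 slope [-224.14397639   -0.53632626] zrange [-110.17000005 -106.03055853] y [-11.44232371  -0.9097388    9.66048431]
92 x mean -10.609292241053817 slope [-11.01600115  -0.16752316] zrange [-95.00924198 -78.65540224] y [-11.45582374  -0.49495803  10.42649218]
46 [ 0.207  -0.0011 -0.1624]
48 [-0.0128 -0.0005 -0.1109]
84 [-0.0138 -0.0005 -0.0976]
88 [-0.0098 -0.0005 -0.0966]
138 [-0.0101 -0.0005 -0.0766]
141 [-0.0153 -0.0005 -0.0754]
d mm 461.5 deg 34.7 ROW 0.1635 1.6254 0.8601 0.2388 0.3197 0.0597
d mm 230.8 deg 34.7 ROW 0.0818 0.8127 0.43 0.2388 0.3197 0.0597
```

```bash
python3 -m pendant '.01 .1 .05 .03 .04 .01;.02 .25 .12 .08 .1 .02;.05 .43 .22 .12 .17 .03;.08 .61 .31 .17 .23 .04;.08 .8 .42 .21 .28 .05;.12 1 .52 .239 .32 .06;.12 1 .52 .239 .32 .06;.12 1 .52 .239 .32 .06'
python3 - <<'E'
from h import *
S=np.radians(28.2);Y=np.radians(4.9);print(r.read_state()["joint_positions"].round(3))
M,f,l,u=frame(Y,S,flip=1); o=np.array([.6327,-.1169,.115])
plan(o-.2*f+u*.05+[0,0,.05],M)
E
```

```text
time: 5.8
ee_pos: [0.438, 0.0366, 0.1705]
eef_rot: [0.855, 0.033, -0.517, 0.021]
ft_force: [-0.1, 1.1, -1.9]
width: 0.0276
[ 0.458 -0.433 -0.561  2.35  -0.324  0.696 -1.409]
d mm 179.5 deg 0.7 ROW 0.1662 0.6784 0.167 -0.0045 0.0055 -0.0034
```

Run:
```python
from h import *
S=np.radians(28.2);Y=np.radians(4.9)
M,f,l,u=frame(Y,S,flip=1); o=np.array([.6327,-.1169,.115])
plan(o-.166*f+u*.06,M)
```

```text
d mm 188.0 deg 0.7 ROW 0.3021 0.6775 0.1244 -0.0045 0.0055 -0.0034
```

```bash
python3 -m pendant '.03 .15 0 0 0 0;.06 .3 0 0 0 0;.12 .45 .06 0 .005 0;.2 .6 .12 -.004 .005 -.003;.3 .678 .124 -.004 .005 -.003;.3 .678 .124 -.004 .005 -.003;.3 .678 .124 -.004 .005 -.003;.3 .678 .124 -.004 .005 -.003'
python3 - <<'E'
from h import *
S=np.radians(28.2);Y=np.radians(4.9);print(r.read_state()["joint_positions"].round(3))
M,f,l,u=frame(Y,S,flip=1); o=np.array([.6327,-.1169,.115])
plan(o-.166*f+u*.06,M); plan(o-.145*f+u*.016,M)
c=cal("wrist"); im,d=vision.camera("wrist"); cv2.imwrite("pics/w3.png",im); np.savez("w3.npz",im=im,d=d,K=c[0],R=c[1],t=c[2])
E
```

```text
time: 6.6
ee_pos: [0.4627, -0.1249, 0.0931]
eef_rot: [0.858, 0.04, -0.512, 0.024]
ft_force: [0.6, 0.1, -1.4]
width: 0.0276
[ 0.465 -0.132 -0.154  2.362 -0.449  0.491 -0.815]
d mm 8.8 deg 0.5 ROW 0.0042 0.0261 0.0234 0.0052 -0.0017 0.0022
d mm 48.0 deg 0.5 ROW 0.1804 0.0274 -0.0602 0.0052 -0.0017 0.0022
```

View pics/w3.png

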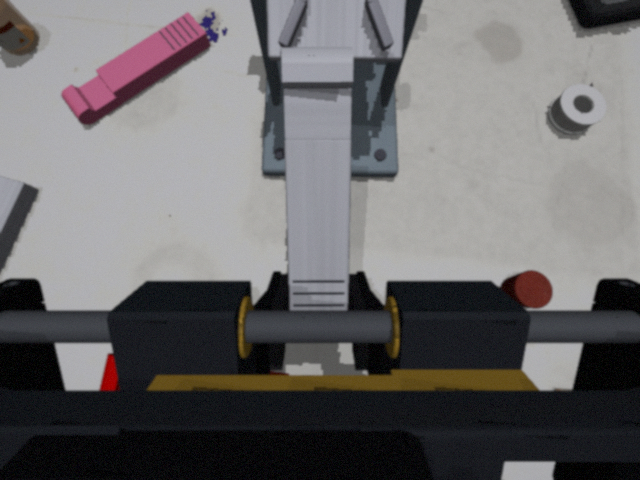

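```bash
python3 -m pendant '.05 .027 0 .005 -.002 .002;.09 .027 -.03 .005 -.002 .002;.14 .027 -.06 .005 -.002 .002;.18 .027 -.06 .005 -.002 .002;.18 .027 -.06 .005 -.002 .002;.18 .027 -.06 .005 -.002 .002'
python3 - <<'E'
from h import *
S=np.radians(28.2);Y=np.radians(4.9);print(r.read_state()["joint_positions"].round(3))
M,f,l,u=frame(Y,S,flip=1); o=np.array([.6327,-.1169,.115])
plan(o-.145*f+u*.016,M); plan(o-.131*f+u*.010,M)
c=cal("wrist"); im,d=vision.camera("wrist"); cv2.imwrite("pics/w4.png",im[:320]); np.savez("w4.npz",im=im,d=d,K=c[0],R=c[1],t=c[2])
P=pts(c,d)-o
# bed residual heights in bed frame along two rails beside the bar
for x,y in [(-30,30),(0,30),(40,30),(-30,-30),(0,-30),(40,-30),(-30,25),(-30,-25)]:
    uv=proj(c,o+x/1e3*f+y/1e3*l).round().astype(int); print((x,y),uv, (P[uv[1],uv[0]]@u*1000).round(1) if 0<=uv[1]<480 and 0<=uv[0]<640 else "")
E
```

```text
time: 7.25
ee_pos: [0.4974, -0.1291, 0.0606]
eef_rot: [0.857, 0.036, -0.513, 0.022]
ft_force: [0.3, -1.0, -1.5]
width: 0.0275
[ 0.445  0.012 -0.164  2.314 -0.458  0.389 -0.816]
d mm 0.8 deg 0.0 ROW 0.001 -0.0024 -0.0018 -0.0003 0.0003 -0.0001
d mm 15.8 deg 0.0 ROW 0.025 -0.0024 -0.0579 -0.0003 0.0003 -0.0001
(-30, 30) [251  47] 9.9
(0, 30) [248 -29] 
(40, 30) [ 242 -145] 
(-30, -30) [382  47] 9.7
(0, -30) [386 -29] 
(40, -30) [ 391 -145] 
(-30, 25) [262  47] 11.2
(-30, -25) [371  47] 1.6
```

View pics/w4.png

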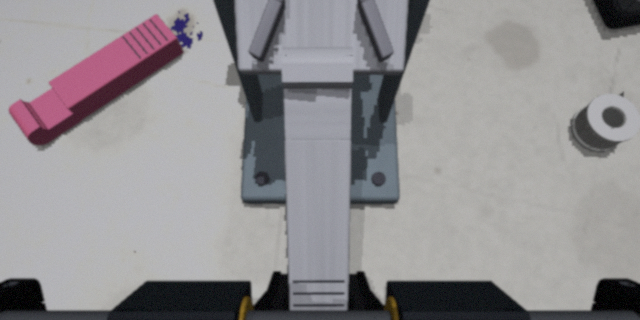

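```bash
python3 -m pendant '.01 .003 -.03 0 0 0;.02 .003 -.06 0 0 0;.032 .003 -.088 0 0 0;.032 .003 -.088 0 0 0'; python3 -m pendant '.008 0 0 0 0 0;.008 0 0 0 0 0'; python3 -m pendant '.008 0 0 0 0 0;.008 0 0 0 0 0'
python3 - <<'E'
from h import *
S=np.radians(28.2);Y=np.radians(4.9)
M,f,l,u=frame(Y,S,flip=1); o=np.array([.6327,-.1169,.115]);s=r.read_state()
e=s["ee_pos"]-o;print("bed",e@f,e@l,e@u,"F bed",s["ft_force"]@f,s["ft_force"]@l,s["ft_force"]@u,s["torque"])
E
```

```text
time: 7.7
ee_pos: [0.5224, -0.1279, 0.0645]
eef_rot: [0.858, 0.037, -0.513, 0.022]
ft_force: [0.3, 0.5, -1.8]
width: 0.0273
time: 7.9
ee_pos: [0.5216, -0.128, 0.0617]
eef_rot: [0.857, 0.036, -0.513, 0.022]
ft_force: [-0.4, 0.4, -1.0]
width: 0.0275
time: 8.1
ee_pos: [0.5227, -0.128, 0.0601]
eef_rot: [0.857, 0.036, -0.513, 0.022]
ft_force: [0.0, -1.4, -1.3]
width: 0.0273
bed -0.1233210534918876 -0.0017117552125672849 0.0038642806641647613 F bed -0.7197620779878384 -1.4160200186451806 -1.1145503259398928 [-0.07092866  0.75524592  0.02168736]
```

```bash
cat > st.py <<'E'
from h import *
M,f,l,u=frame(np.radians(4.9),np.radians(28.2),flip=1); o=np.array([.6327,-.1169,.115]);s=r.read_state()
e=(s["ee_pos"]-o)*1e3;F=s["ft_force"];print("t",s["time"],"bed",e@f,e@l,e@u,"Fbed",F@f,F@l,F@u,"T",s["torque"]@l,"w",s["width"])
E
for i in 1 ; do python3 -m pendant '.006 0 0 0 0 0;.006 0 0 0 0 0'; done; python3 st.py;  python3 -m pendant '.006 0 0 0 0 0;.006 0 0 0 0 0';python3 st.py
python3 - <<'E'
from h import *
c=cal("wrist"); im,d=vision.camera("wrist"); cv2.imwrite("pics/w5.png",im[:320]); np.savez("w5.npz",im=im,d=d,K=c[0],R=c[1],t=c[2])
E
```

```text
time: 8.3
ee_pos: [0.5235, -0.1281, 0.059]
eef_rot: [0.857, 0.036, -0.513, 0.022]
ft_force: [-3.4, 0.6, 2.6]
width: 0.0274
t 8.3 bed -123.18668285820088 -1.8355103533635364 2.5207589921746494 Fbed -1.7459095126160173 0.9250288323233768 3.8772426386597694 T 0.8202442588328551 w 0.02740831717498595
time: 8.5
ee_pos: [0.5242, -0.1279, 0.0577]
eef_rot: [0.857, 0.036, -0.513, 0.022]
ft_force: [-5.4, 0.3, 2.2]
width: 0.0276
t 8.5 bed -123.21597310058164 -1.7346863174718121 0.9938425630891163 Fbed -3.703599664992704 0.8023939312009251 4.516923935618855 T 0.8553442887867493 w 0.027575354250402386
```

View pics/w5.png

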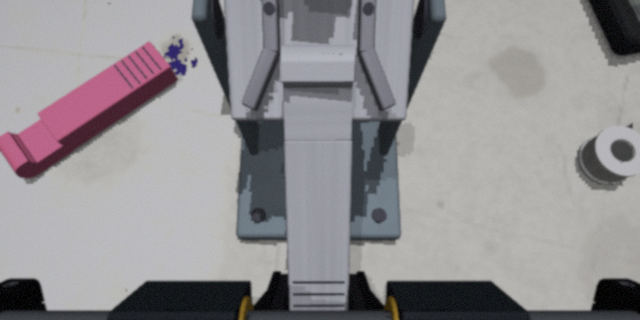

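```bash
python3 -m pendant '-.004 0 -.02 0 0 0;-.004 0 -.04 0 0 0;-.004 0 -.06 0 0 0;-.004 0 -.08 0 0 0;-.004 0 -.08 0 0 0'; python3 st.py;python3 -m pendant '0 0 -.012 0 0 0;0 0 -.024 0 0 0;0 0 -.024 0 0 0'; python3 st.py;python3 -m pendant '0 0 -.012 0 0 0;0 0 -.024 0 0 0;0 0 -.024 0 0 0'; python3 st.py
```

```text
time: 9.05
ee_pos: [0.5426, -0.1264, 0.0689]
eef_rot: [0.858, 0.036, -0.512, 0.022]
ft_force: [-0.3, -0.0, 2.1]
width: 0.0275
t 9.05 bed -101.59833674860523 -1.790432509832663 2.1895805524418903 Fbed 0.7372909582500611 0.0026341524442953113 2.0404209152533874 T 0.17490784272879364 w 0.027475739354330102
time: 9.35
ee_pos: [0.5451, -0.126, 0.0697]
eef_rot: [0.856, 0.036, -0.515, 0.021]
ft_force: [-10.7, -1.2, 3.8]
width: 0.0274
t 9.35 bed -98.96660444908336 -1.5791456992567232 1.7199681099144526 Fbed -7.668911050786193 -0.2661244680268307 8.47342810046679 T 1.8889819289220489 w 0.027367874821228422
time: 9.65
ee_pos: [0.5463, -0.1254, 0.0692]
eef_rot: [0.854, 0.037, -0.518, 0.02]
ft_force: [-21.8, -1.9, -0.3]
width: 0.0274
t 9.65 bed -98.10258855794628 -1.0605031002484695 0.6831474799314221 Fbed -19.429957794719083 -0.0668516715698631 10.086639876351372 T 4.518809803023632 w 0.02738187460369016
```

```bash
for i in 1; do python3 -m pendant '0 0 -.012 0 0 0;0 0 -.012 0 0 0;0 0 -.012 0 0 0'; python3 st.py;  python3 -m pendant '0 0 -.01 0 0 0;0 0 -.01 0 0 0;0 0 -.01 0 0 0'; python3 st.py; done
```

```text
time: 9.95
ee_pos: [0.5505, -0.1251, 0.0719]
eef_rot: [0.855, 0.037, -0.517, 0.021]
ft_force: [-16.2, -1.4, 1.3]
width: 0.0277
t 9.95 bed -93.22063802586581 -1.1424587589617206 1.043523183557363 Fbed -13.721819808186796 0.027826214660629456 8.80634916360606 T 3.521121716346099 w 0.027652005785942114
time: 10.25
ee_pos: [0.5534, -0.1249, 0.0737]
eef_rot: [0.856, 0.037, -0.516, 0.021]
ft_force: [-14.8, -1.2, 2.9]
width: 0.0278
t 10.25 bed -89.77239037122838 -1.2106769374855217 1.261735414833365 Fbed -11.668257139935925 0.11254799681307089 9.59168487369771 T 3.175382566645047 w 0.027811489540819034
```

```bash
for i in 1; do python3 -m pendant '-.003 0 -.012 0 0 0;-.003 0 -.012 0 0 0;-.003 0 -.012 0 0 0'; python3 st.py;  python3 -m pendant '0 0 -.01 0 0 0;0 0 -.01 0 0 0;0 0 -.01 0 0 0'; python3 st.py; python3 -m pendant '0 0 -.01 0 0 0;0 0 -.01 0 0 0;0 0 -.01 0 0 0'; python3 st.py;done|grep bed
```

```text
t 10.55 bed -85.24674291262463 -1.311925834346003 2.1719706604081983 Fbed -7.01126281115167 -0.08127057507699748 4.257965225520302 T 2.4344446854027666 w 0.027665224690608732
t 10.85 bed -82.45361066325434 -1.2905017996063533 2.2286515983267634 Fbed -6.866219994005277 0.04002454733239809 4.85823295774082 T 2.2892537908953052 w 0.027496202916617078
t 11.15 bed -79.80985367588306 -1.3334893134556662 2.2694675078992503 Fbed -6.711740381853066 -0.005834492673809265 4.799966159800241 T 2.279817693985249 w 0.02721090303944042
```

```bash
for i in 1; do python3 -m pendant '0 0 -.01 0 0 0;0 0 -.01 0 0 0;0 0 -.01 0 0 0'; python3 st.py;  python3 -m pendant '0 0 -.01 0 0 0;0 0 -.01 0 0 0;0 0 -.01 0 0 0'; python3 st.py; python3 -m pendant '0 0 -.01 0 0 0;0 0 -.01 0 0 0;0 0 -.01 0 0 0'; python3 st.py;done|grep bed
python3 - <<'E'
from h import *
ims=[]
c=cal("wrist"); im,d=vision.camera("wrist"); np.savez("w6.npz",im=im,d=d,K=c[0],R=c[1],t=c[2])
c2=cal("scene"); im2,d2=vision.camera("scene")
o=np.vstack([im[:320],cv2.resize(im2[160:240,340:440],(640,512)[:2],interpolation=cv2.INTER_CUBIC)[100:380]]); cv2.imwrite("pics/w6.png",o)
E
```

```text
t 11.45 bed -77.45017961241807 -1.3787653531378634 2.297656799082096 Fbed -6.922245462498369 1.5326546276859856 6.77031730666784 T 2.3554430131543493 w 0.027820103491424882
t 11.75 bed -74.83193493218052 -1.3925542410613774 2.359978248655111 Fbed -7.269335975195542 0.35453990035529953 8.756257156406807 T 2.402349798118081 w 0.02754887166708989
t 12.05 bed -71.00217332769596 -1.4989768992806864 2.6291456796374897 Fbed -2.5970655829851794 0.923378043149112 6.715194031057439 T 1.5634579206863453 w 0.027704066059443984
```

View pics/w6.png

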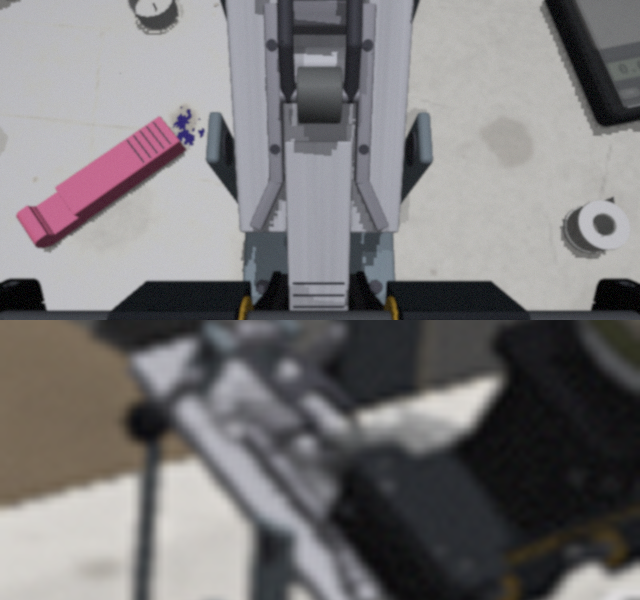

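```bash
python3 -m pendant '0 0 -.006 0 0 0;0 0 -.006 0 0 0;0 0 -.006 0 0 0';python3 st.py; python3 -m pendant '0 0 -.004 0 0 0;0 0 -.004 0 0 0;0 0 -.004 0 0 0'; python3 st.py
```

```text
time: 12.45
ee_pos: [0.5719, -0.1238, 0.0854]
eef_rot: [0.858, 0.036, -0.513, 0.022]
ft_force: [1.7, 0.5, 1.2]
width: 0.0276
t 12.45 bed -67.86939888611501 -1.6389918034446669 2.8159285588231726 Fbed 2.089906624510141 0.37445306012898044 0.27137851300220833 T 0.5370190845278405 w 0.027601012849878186
time: 12.75
ee_pos: [0.5721, -0.1237, 0.0854]
eef_rot: [0.857, 0.036, -0.513, 0.022]
ft_force: [-2.7, 0.9, 1.0]
width: 0.0275
t 12.75 bed -67.72110500467494 -1.6427811351522115 2.728727281974002 Fbed -1.773916880932653 1.1489225478568954 2.112070647561092 T 1.1405811751805472 w 0.027549550985566048
```

```bash
python3 -m pendant '0 0 -.004 0 0 0;0 0 -.004 0 0 0;0 0 -.004 0 0 0'|grep -v e; python3 st.py
python3 - <<'E'
from h import *
M,f,l,u=frame(np.radians(4.9),np.radians(28.2),flip=1); o=np.array([.6327,-.1169,.115])
c=cal("wrist"); im,d=vision.camera("wrist"); np.savez("w7.npz",im=im,d=d,K=c[0],R=c[1],t=c[2]);cv2.imwrite("pics/w7.png",cv2.resize(im[40:270,200:440],(720,690))[:600])
P=(pts(c,d)-o)
for v in range(50,250,6):
    q=np.median(P[v,312:328],0); print(v,(q@f*1e3).round(1),(q@u*1e3).round(1),end=' | ')
E
```

```text
width: 0.0276
t 13.05 bed -67.58354728336857 -1.6376909529522514 2.629456112729802 Fbed -4.517118936120522 0.9089766562231958 5.673722790887274 T 1.7152926767495882 w 0.027595312467830327
50 40.3 16.4 | 56 37.9 17.7 | 62 35.8 18.1 | 68 33.7 18.3 | 74 31.5 18.3 | 80 28.3 26.4 | 86 25.8 29.5 | 92 23.7 31.0 | 98 21.7 31.7 | 104 19.7 31.9 | 110 17.6 31.4 | 116 15.6 30.5 | 122 13.6 29.2 | 128 11.7 27.5 | 134 9.6 11.4 | 140 7.1 11.4 | 146 4.7 16.9 | 152 2.4 17.1 | 158 -0.0 17.5 | 164 -2.4 16.9 | 170 -4.8 17.3 | 176 -7.3 17.3 | 182 -9.9 17.1 | 188 -12.4 16.8 | 194 -15.0 16.8 | 200 -17.6 17.1 | 206 -20.1 16.9 | 212 -22.9 16.2 | 218 -25.4 16.9 | 224 -28.2 16.4 | 230 -30.9 16.4 | 236 -33.9 15.8 | 242 -36.4 16.1 | 248 -39.3 15.9 |
```

View pics/w7.png

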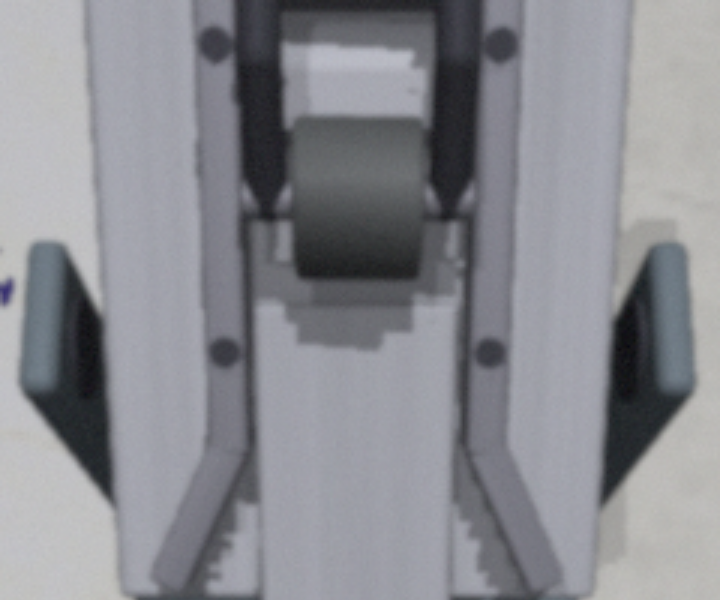

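```bash
for k in 1; do python3 -m pendant '-.004 0 -.004 0 0 0;-.004 0 -.004 0 0 0;-.004 0 -.004 0 0 0'|grep -v e; python3 st.py;python3 -m pendant '0 0 -.005 0 0 0;0 0 -.005 0 0 0;0 0 -.005 0 0 0'|grep -v e; python3 st.py; done
```

```text
width: 0.0275
t 13.4 bed -66.10261916798927 -1.5997228667817165 3.4717322039037 Fbed -3.319527509565293 -0.6268140385271971 -3.6363727342593526 T 1.460070023186417 w 0.027455619666933703
width: 0.0276
t 13.7 bed -64.40358713961692 -1.5947569531937267 3.598154303458485 Fbed -1.403980114407871 1.0598259572634217 -6.385723550899774 T 1.3692899947565915 w 0.02764023590451521
```

```bash
python3 -m pendant '.003 0 0 0 0 0;.003 0 0 0 0 0'|grep -v e; python3 st.py
cat > g.py <<'E'
from h import *
M,f,l,u=frame(np.radians(4.9),np.radians(28.2),flip=1); o=np.array([.6327,-.1169,.115])
c=cal("wrist"); im,d=vision.camera("wrist"); cv2.imwrite("pics/last.png",im)
P=(pts(c,d)-o)
for v in range(40,180,3):
    q=np.median(P[v,312:328],0); print((q@f*1e3).round(1),(q@u*1e3).round(1),end=' | ')
E
python3 g.py
```

```text
width: 0.0274
t 13.9 bed -64.46379896583636 -1.6584841309852838 3.200281293581725 Fbed -5.565585405463395 1.5788558446644134 3.2576655773824186 T 1.7829329121408113 w 0.027393014248840584
47.7 13.3 | 46.9 12.5 | 45.7 12.4 | 44.5 13.4 | 43.1 15.4 | 41.9 15.9 | 40.7 16.5 | 39.6 16.9 | 38.6 16.8 | 37.4 17.0 | 36.4 16.8 | 35.4 16.9 | 34.3 16.9 | 33.2 17.1 | 32.2 16.9 | 31.5 13.8 | 29.2 23.0 | 27.6 26.5 | 26.6 27.9 | 25.4 28.6 | 24.3 29.6 | 23.3 30.2 | 22.1 30.2 | 21.1 30.3 | 20.1 30.3 | 19.1 31.1 | 18.1 30.4 | 17.0 30.0 | 16.0 29.6 | 14.9 28.7 | 13.9 29.0 | 12.8 28.0 | 11.7 26.2 | 10.6 24.9 | 9.5 16.5 | 8.1 16.5 | 7.0 16.5 | 5.8 16.8 | 4.7 16.8 | 3.4 16.8 | 2.2 16.6 | 1.0 16.7 | -0.2 16.6 | -1.5 16.6 | -2.6 16.8 | -3.9 16.7 | -5.2 16.6 |
```

```bash
python3 -m pendant '0 0 .006 0 0 0;0 0 .006 0 0 0'|grep -v e; python3 st.py; python3 -m pendant '0 0 0 0 0 0;0 0 0 0 0 0;0 0 0 0 0 0;0 0 0 0 0 0;0 0 0 0 0 0' .3; python3 st.py; python3 g.py
```

```text
width: 0.0277
t 14.15 bed -64.84973587602002 -1.7883021332024094 3.3125036091879587 Fbed 0.6148149667297959 -0.2957478250961186 -1.471815082915337 T 0.8451417675746807 w 0.027690461146596002
time: 14.65
ee_pos: [0.5737, -0.1238, 0.0866]
eef_rot: [0.857, 0.036, -0.513, 0.022]
ft_force: [-1.0, -0.1, -0.3]
width: 0.0548
t 14.65 bed -65.72278304946197 -1.8350520986670087 3.0513677218780177 Fbed -1.060981773954373 -0.017707785202023846 0.22747091374436781 T 0.5460166694934177 w 0.0547770074626057
46.6 12.7 | 45.9 11.0 | 44.7 11.9 | 43.2 13.7 | 41.9 14.9 | 40.6 16.2 | 39.5 16.1 | 38.5 16.3 | 37.3 16.4 | 36.3 16.2 | 35.2 16.5 | 34.1 16.4 | 33.2 16.3 | 32.0 16.2 | 31.3 13.2 | 29.0 22.7 | 27.4 25.9 | 26.3 27.2 | 25.2 27.6 | 24.1 28.9 | 23.0 29.4 | 22.0 29.5 | 21.0 29.6 | 19.9 29.8 | 18.8 30.2 | 17.8 29.6 | 16.9 28.9 | 15.8 29.0 | 14.6 28.7 | 13.6 28.2 | 12.6 26.9 | 11.6 25.6 | 10.5 23.5 | 9.4 15.6 | 8.0 16.0 | 6.9 16.1 | 5.7 16.2 | 4.7 16.0 | 3.2 16.0 | 2.1 16.2 | 0.9 15.9 | -0.4 16.1 | -1.5 16.5 | -2.8 16.5 | -4.2 15.9 | -5.3 15.9 | -6.5 16.3 |
```

```bash
python3 -m pendant '-.05 0 0 0 0 0;-.12 0 0 0 0 0;-.24 0 0 0 0 0;-.36 0 0 0 0 0;-.44 0 0 0 0 0;-.44 0 0 0 0 0;-.44 0 0 0 0 0;-.44 0 0 0 0 0'; python3 -m pendant '0 0 0 0 0 0;0 0 0 0 0 0;0 0 0 0 0 0;0 0 0 0 0 0;0 0 0 0 0 0;0 0 0 0 0 0'
python3 g.py
python3 - <<'E'
from h import *
im,_=vision.camera("top"); im2,_=vision.camera("scene")
w=cv2.imread("pics/last.png")
o=np.zeros((600,800,3),np.uint8); o[:360,:480]=cv2.resize(w,(480,360)); o[:300,480:]=cv2.resize(im2[165:260,335:435],(320,300)); o[360:,:320]=cv2.resize(im,(320,240)); o[360:,320:640]=cv2.resize(im2,(320,240)); cv2.imwrite("pics/fin.png",o)
E
```

```text
time: 15.5
ee_pos: [0.5215, -0.1278, 0.1827]
eef_rot: [0.857, 0.037, -0.514, 0.022]
ft_force: [-1.1, 0.0, 0.2]
width: 0.0566
time: 16.1
ee_pos: [0.5219, -0.1281, 0.1835]
eef_rot: [0.857, 0.036, -0.513, 0.022]
ft_force: [0.3, 0.9, -0.3]
width: 0.0564
75.8 0.1 | 74.0 0.5 | 72.2 0.4 | 70.2 0.4 | 68.3 0.2 | 60.7 28.6 | 58.8 28.9 | 57.0 29.0 | 55.3 29.3 | 53.5 29.2 | 51.7 29.0 | 50.0 29.0 | 50.6 13.4 | 48.6 13.6 | 46.9 13.2 | 45.2 10.6 | 42.8 14.4 | 40.7 15.7 | 38.6 16.2 | 36.8 16.5 | 34.9 16.3 | 32.9 16.2 | 31.3 12.6 | 28.4 24.9 | 26.4 26.9 | 24.4 28.5 | 22.4 29.1 | 20.5 29.9 | 18.5 30.0 | 16.6 29.4 | 14.7 28.5 | 12.7 26.6 | 10.8 24.5 | 8.8 16.0 | 6.8 16.5 | 4.7 15.8 | 2.5 16.3 | 0.5 16.3 | -1.4 16.6 | -3.8 15.9 | -5.7 16.4 | -7.9 16.5 | -10.2 16.5 | -12.2 16.2 | -14.5 16.2 | -16.6 16.3 | -18.7 16.1 |
```

View pics/fin.png

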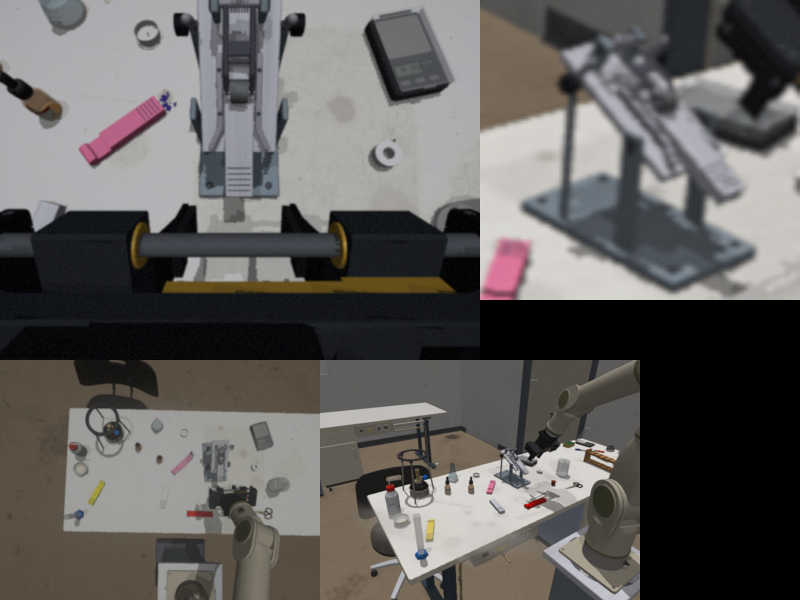

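The bar lies flat in the bed between the guides. The roller (crop about (240,90)) is seated: its top is 30 mm above the bed, and the groove's front edge is at about bed x = 31.5, so the groove's centre is near 20.5. The gripper is clear and the other objects are untouched, so I'm handing in.

```bash
python3 -c "
from bench import close_job; print(close_job())"
```

```text
the job is handed in; nothing more can be done
None
```

The grooved bar is loaded in the stand, with the roller seated in its groove. The gripper has let go and is about 110 mm clear. I handed the job in a little after 16 s on the robot's clock.

I gripped the bar by its sides near the tail, tilted it to the slope (about 28°) and lowered it between the guides. Then I pushed it up in small steps. The highest push I read along the slope was about 19 N, as the nose went under the roller, and it fell as the roller dropped in.

**Seating:** after release, the depth readings put the roller's top about 30 mm above the bed, as expected with it on the groove floor. The groove's centre is at about bed x = 20.5 mm, inside 18 to 21 mm. The bar stayed put when let go, and the wrist force is near zero.

**First stop was short:** the bar first stuck with the groove at about 17–18 mm, because the gripper was pressing it down. I eased the gripper up about 1 mm and pushed about 3 mm further to seat it. At most about 5.5 N remained on the push, either friction or light contact with the end stop, and I backed that off before opening the fingers.

**Not fully certain:** the stand's position is only good to 1–2 mm, so I can't say whether the nose is touching the stop or just short of it. In the final pictures the plain bar and the dropper bottle look undisturbed; I did not measure them again.

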